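Seat the clamp thumbscrew on the link plate

TASK

A drilled aluminium link plate lies through one of the two small bench clamps. Turn the knurled thumbscrew of that clamp clockwise (seen from above) until it seats and the resistance rises, then stop without forcing it and let go. Leave the thumbscrew of the other, empty clamp as it is.

Things in the scene. Friction and masses are not known exactly. Their poses are not given: they have to be found in the camera images.
- clamp_screw_head (a point): Centre of the screw's head, 107 mm above the bench: an upright knurled steel cylinder 36 mm across, 24 mm high, to be gripped across its sides from above at any yaw; it turns in place, with 24 mm free beneath it over the bridge. Clamp: dark steel base 120 x 100 mm, bridge 92 x 26 mm, top 71 mm up, fixed to the bench. Its bright plate, 130 x 26 mm, runs under the bridge and shows at both ends.
- clamp_screw (a joint): Angle of the head, rad, growing clockwise seen from above. Starts at 0.2 to 0.7 and turns freely (0.04 N m of friction) until the screw seats on the plate at 1.5, where it stays however hard it is tightened. At seating the white line on the head (centre to rim) points at the white mark on one arm of the bridge.
- clamp_strain (a joint): How far the head has been turned on past seating, rad: 0 until the screw seats, then growing as it is tightened. The resistance then rises by about 1.1 N m per rad; let go, the head eases back to 0.08 or less. Over 0.6 (about 35 degrees past seating) is forcing it.
- spare_screw_mark (a point): The other clamp, alike but with no plate in it and its screw standing 6 mm higher (which is left and which right varies): this point is the rim end of the white line on its screw's head, 16 mm from that screw's axis and 125 mm above the bench. To be left as it is.

How it is judged:
By the outcome, as a careful person would: the job done as asked, in the order asked, and still so for the second after the job is handed in, with the robot touching nothing.
It also fails if it takes over 32 s, if anything falls off the work surface, if the arm or the gripper's body presses on something with over 40 N, if the wrist force passes 120 N, or if a joint passes its speed limit or range.

ROBOT

A 6-joint arm with a two-finger parallel gripper is mounted at the origin on the work surface. World frame = base frame: x ahead of the robot, y to its left, z up, the work surface at z = 0. Lengths are in mm, angles in degrees, forces in N, time in s.
With the tool pointing down it reaches from about 325 to 1000 mm from the base axis. Payload 5.1 kg.
Tool frame: the origin (TCP) lies on the centre line of the jaws, within the pads' length; the fingertips stand 25 mm ahead of it and the grasp point (between the pads) lies 6 mm ahead of it (bot.tips_ahead is the distance from the TCP to the fingertips, in mm); x points along the fingers, y is the direction in which the jaws open and shut, and the axes are right-handed (so a half turn about x gives the same grasp; the last joint's range is limited). The gripper opens to 85 mm and grips with 20 to 120 N. Pads are 22 mm wide; open, the fingers measure 114 mm over their backs; the gripper's body (76 mm by 85 mm) begins 54 mm behind the grasp point. The pads swing forward as they close: fully open they stand 13 mm farther back than shut.
Start: joints at [-4.733, 7.093, 94.555, -0, 78.352, -4.733], TCP at [649.988, -0.028, 256.322] pointing down, gripper open.
Joint ranges: [-149.61, 149.61], [-58.7, 133.49], [1.44, 155.28], [-77.14, 257.14], [18.33, 153.61], [-166.67, 166.67]. Speed limits (degrees/s): [147.25, 147.25, 180, 180, 180, 180].

INTERFACE

Orientations are given as a 3x3 rotation matrix whose columns are the frame's x, y, z axes.
In Python, from bench import bot, eyes, search_frame, silhouettes gives the robot as it stands.
- The arm moves only by the tool jog_arm, never from a script. Its argument "motion" is a list of rows, each a list of 3 entries, a list of its own where there are three numbers: the shift along the tool's x, y, z in m, then the turn, a rotation vector about the tool's x, y, z in rad, then the opening, from 0 (shut) to 1 (fully open). A call has 1 to 20 rows; each row is the pose to reach, as a shift and turn from the pose commanded when the call began, along the tool's axes at that moment; what a row does not reach only later rows make up. A row lasts 1/10 s, in which the tool goes at most 50 mm and 8.59 degrees, less where a joint would pass 70% of its speed; a pose out of reach is approached as far as the arm can. A call with a gripper value outside its range is refused whole. The fingers move at their own pace and stop on an object; "newtons" is the grip in N (left out, the last holds). Time passes only in rows, so rows that repeat a pose let the fingers close. It gives the time, the measured TCP pose, the force and the opening at its end, in the units of the state.
- bot.observe(): the state, without advancing time (a new reading comes with each control period).
- eyes.read_camera(name): name is "scene" or "side" or "wrist"; returns a dict with "frame" (384x512x3 uint8, red, green, blue), "depth" (384x512 float32, mm along the optical axis (not along the pixel's ray), 0 where there is no reading), "intrinsics" (3x3 intrinsics, pixels), "pose" (4x4, takes a point from camera to world coordinates); the wrist camera has in their place "T_tool_cam" (4x4, takes a point from camera to tool coordinates, whose origin is the TCP and whose axes are the tool frame's). Camera axes: x right, y down, z forward; pixel columns grow to the right and rows downward; lengths in mm; the calibration is good to about 2 mm. A picture is of the moment at which its call begins: read the wrist's pose just before it.
- bot.job_done(): hands the job in, once; it reports no verdict.
Trained networks look in a picture, given as the dict that the camera call returned (one of the last four; its "shot" number tells which), for a name from the list of things; names that differ only in an ending like _2 or _b are one class to them, and where a whole thing is asked for, a point or a joint stands for the part that bears it (a point fixed in the world has none). Each returns a list of dicts, best first, with "conf" (0 to 1); they miss things now and then, are a little off and sometimes report something else, mostly with a low value. They report only what shows in the picture. A call takes as long as a camera call.
- search_frame(picture, name): "point" ([column, row] in pixels, amid what is visible of it).
- silhouettes(picture, name): "region" (384x512 bool, what is visible of it) and "point" ([column, row] in pixels, amid what is visible of it).
The state is a dict: "t": time; "joint_positions": joint angles; "joint_vel": joint speeds; "tau": joint torques, N m; "position": TCP position; "eef_rot": TCP orientation; "contact_force": force on the tool from outside, world axes, zero at the start; "torque": the same for the moment, N m; "finger_gap": finger opening in mm.
Only numpy, scipy, OpenCV 4.12 (cv2) and the standard library are available. Lean on these libraries where they do the work, as an engineer would, in place of code of your own. Each camera call takes 0.05 s, during which the arm holds its last target.

## Working session

There is one attempt and no reset: what is moved stays moved. The work goes in short steps, Python scripts to look and compute and a tool call to move; the robot and the scene stay as the last step left them, time stands still between calls to the robot, and variables do not carry over. Pictures are saved under pics/ and viewed, and the job is handed in when it is done.

Besides the shell and the picture viewer there is one more tool, called after "Emit:" in YAML: its name, and indented under it one key for each argument. jog_arm: Moves the arm, as the interface text tells. Its arguments: {"type":"object","properties":{"motion":{"type":"array","items":{"type":"array"}},"newtons":{"type":"number"}},"required":["motion"]}

```bash
mkdir -p pics; cat > h.py <<'E'
import numpy as np,cv2
from bench import bot,eyes,search_frame,silhouettes
def save(p,n,crop=None,s=1):
    f=p["frame"][:,:,::-1]
    if crop: f=f[crop[1]:crop[3],crop[0]:crop[2]]
    cv2.imwrite("pics/"+n,cv2.resize(f,None,fx=s,fy=s,interpolation=cv2.INTER_CUBIC))
def ray(p,uv,z,pose=None):
    T=np.array(p["pose"] if pose is None else pose);K=np.array(p["intrinsics"])
    d=T[:3,:3]@np.linalg.inv(K)@np.array([uv[0],uv[1],1.]);o=T[:3,3]
    return o+d*(z-o[2])/d[2]
def wpose(p,s):
    T=np.eye(4);T[:3,:3]=s["eef_rot"];T[:3,3]=s["position"];return T@np.array(p["T_tool_cam"])
E
python3 - <<'E'
from h import *
s=bot.observe();print(s)
for c in ["scene","wrist"]:
    p=eyes.read_camera(c);save(p,c+"0.png")
    T=p["pose"] if c=="scene" else wpose(p,s)
    for n,z in [("clamp_screw_head",119),("spare_screw_mark",125)]:
        for r in search_frame(p,n)[:3]: print(c,n,r,ray(p,r["point"],z,T))
E
```

```text
{'t': 0.0, 'joint_positions': array([-4.73359717e+00,  7.13327313e+00,  9.46359752e+01, -1.63985902e-04,
        7.83525331e+01, -4.73143120e+00]), 'joint_vel': array([-0.01146795, -0.04970269,  0.02697313,  0.04733857, -0.00750388,
       -0.0388249 ]), 'tau': array([ 3.96925461e-04, -4.23608243e+01, -3.65454090e+01,  2.94756808e-05,
        6.89593100e-03,  2.82237529e-06]), 'position': array([6.49423668e+02, 6.99471013e-03, 2.55035957e+02]), 'eef_rot': array([[-2.11846771e-03,  9.99997755e-01, -3.74050962e-05],
       [ 1.72607684e-04, -3.70395149e-05, -9.99999984e-01],
       [-9.99997741e-01, -2.11847413e-03, -1.72528830e-04]]), 'contact_force': array([-1.09035593, -0.16688587, -0.18747721]), 'torque': array([ 0.0159651 , -0.00659112,  0.03574731]), 'finger_gap': 85.23999848375726}
scene clamp_screw_head {'point': [316.5, 221.1], 'conf': 0.87} [559.83136129 144.45109813 119.        ]
scene spare_screw_mark {'point': [182.6, 174.2], 'conf': 0.8} [ 511.23738774 -170.59020062  125.        ]
wrist clamp_screw_head {'point': [134.6, 14.7], 'conf': 0.73} [552.76823424 138.85727761 119.        ]
```

View pics/scene0.png

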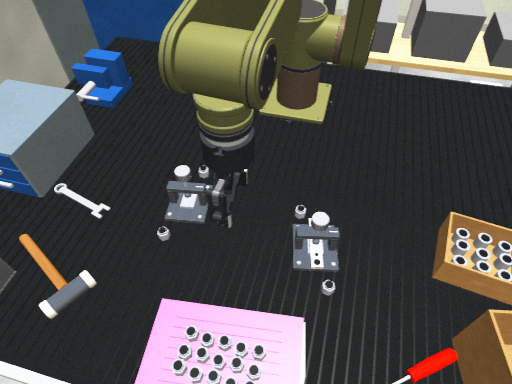

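View pics/wrist0.png

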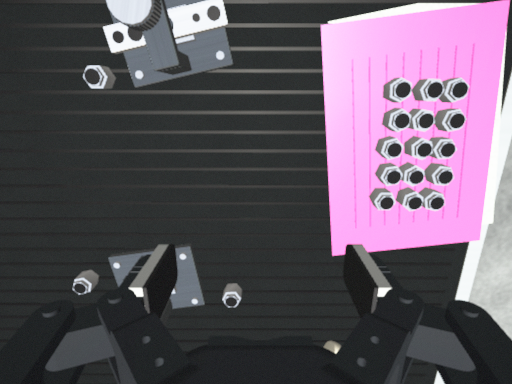

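Scene: the plated clamp is on the right, at pixel (316,221), with its bright plate visible. The empty clamp is on the left, near (183,175). I'll move over the plated one to look closely.

Emit:
jog_arm:
  motion:
    - [[0,-0.03,-0.02],[0,0,0],1]
    - [[0,-0.06,-0.04],[0,0,0],1]
    - [[0,-0.09,-0.06],[0,0,0],1]
    - [[0,-0.09,-0.08],[0,0,0],1]
    - [[0,-0.09,-0.08],[0,0,0],1]
    - [[0,-0.09,-0.08],[0,0,0],1]

```text
t: 0.9
position: [560.1, 80.0, 256.6]
eef_rot: [[0.001, 1.0, 0.001], [-0.0, 0.001, -1.0], [-1.0, 0.001, 0.0]]
contact_force: [-0.7, -1.4, 0.6]
finger_gap: 85.3
```

```bash
python3 - <<'E'
from h import *
s=bot.observe();print(s["t"],s["position"],s["torque"])
p=eyes.read_camera("wrist");T=wpose(p,s);print(T.round(2));save(p,"w1.png",None,1.5)
for r in silhouettes(p,"clamp_screw_head")[:2]:
    m=r["region"];ys,xs=np.where(m);print(r["conf"],r["point"],xs.min(),xs.max(),ys.min(),ys.max())
    # top face via depth
    K=np.array(p["intrinsics"]);d=p["depth"];ok=m&(d>0);ys,xs=np.where(ok)
    P=np.linalg.inv(K)@np.array([xs,ys,np.ones_like(xs)])*d[ok];W=T[:3,:3]@P+T[:3,3:4]
    top=W[:,(W[2]>112)];print(top.shape,np.median(top[2]),top.min(1),top.max(1),(top.min(1)+top.max(1))/2)
for n in ["clamp_screw","spare_screw_mark"]:
    for r in search_frame(p,n)[:3]: print(n,r)
p=eyes.read_camera("side");save(p,"s1.png")
E
```

```text
0.9 [560.12669129  79.99773957 256.57691215] [ 0.02565575 -0.0359972  -0.02121781]
[[ 1.0000e+00  0.0000e+00  0.0000e+00  5.5970e+02]
 [ 0.0000e+00 -9.5000e-01 -3.1000e-01  1.5952e+02]
 [ 0.0000e+00  3.1000e-01 -9.5000e-01  3.7298e+02]
 [ 0.0000e+00  0.0000e+00  0.0000e+00  1.0000e+00]]
0.93 [245.9, 108.7] 225 267 84 128
(3, 1443) 117.74677544888982 [529.71791576 132.78171468 112.04404446] [565.92922175 169.16496062 120.45551242] [547.82356876 150.97333765 116.24977844]
clamp_screw {'point': [247.3, 107.5], 'conf': 0.88}
```

View pics/w1.png

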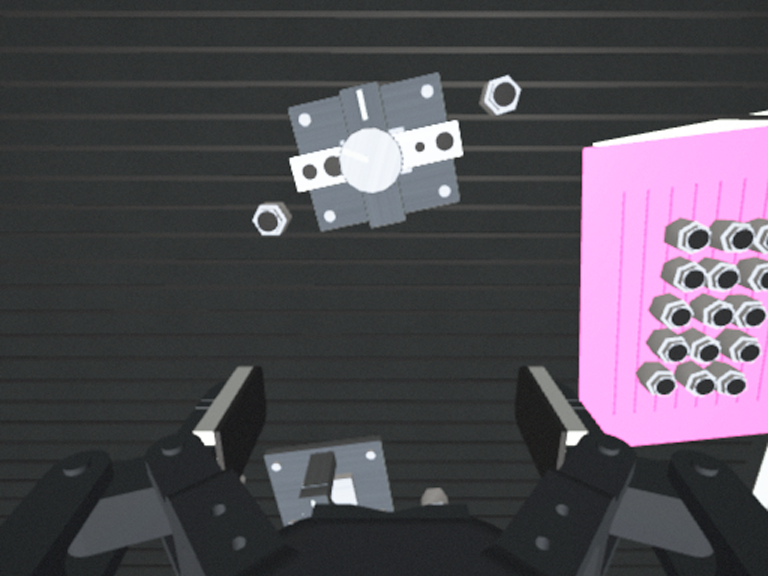

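View pics/s1.png

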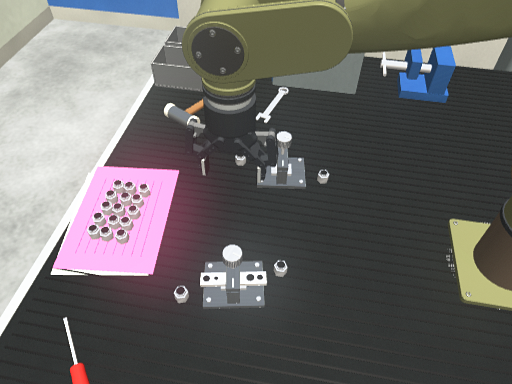

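```bash
python3 - <<'E'
from h import *
s=bot.observe()
p=eyes.read_camera("wrist");T=wpose(p,s);save(p,"w2.png",(190,45,310,160),6)
for uv in [(247.3,106.7),(247.0,106.7)]: print(ray(p,uv,119,T))
q=eyes.read_camera("side");
for r in silhouettes(q,"clamp_screw_head")[:2]: print(r["conf"],r["point"],ray(q,r["point"],112))
q=eyes.read_camera("scene")
for r in silhouettes(q,"clamp_screw_head")[:2]: print(r["conf"],r["point"],ray(q,r["point"],112)); save(q,"sc2.png",(270,180,360,300),5)
E
```

```text
[549.51415648 150.26399521 119.        ]
[549.2616375  150.26415393 119.        ]
0.88 [231.8, 255.6] [548.54313557 153.75360782 112.        ]
0.56 [319.4, 220.3] [551.1305904  149.98134893 112.        ]
```

View pics/w2.png

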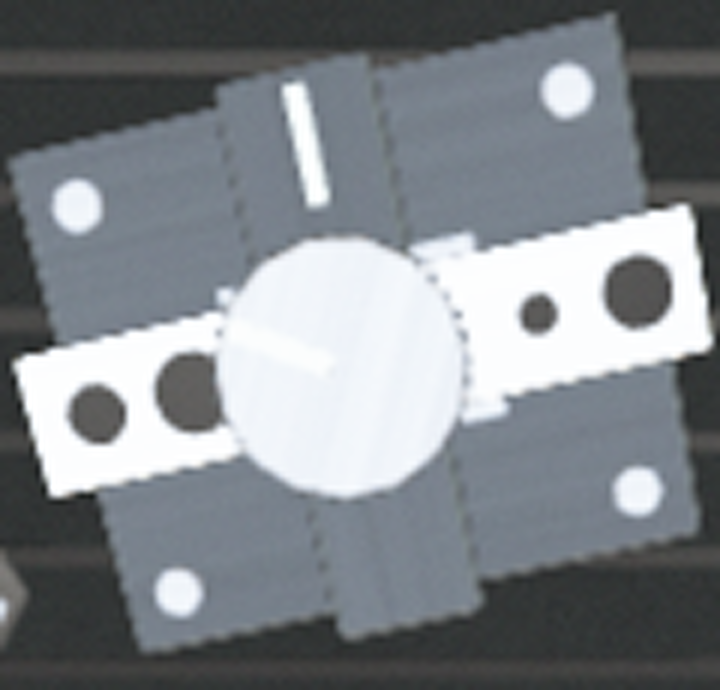

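The head's line points to about 161° and the bridge mark to about 103°, so about 58° clockwise remains (start angle about 0.49, which is in range). The head axis is at about (549, 151). Clockwise is a positive turn about tool x. Next I approach and grip.

Emit:
jog_arm:
  motion:
    - [[0,-0.006,-0.036],[0,0,0],1]
    - [[0,-0.011,-0.071],[0,0,0],1]
    - [[0.03,-0.011,-0.071],[0,0,0],1]
    - [[0.06,-0.011,-0.071],[0,0,0],1]
    - [[0.09,-0.011,-0.071],[0,0,0],1]
    - [[0.115,-0.011,-0.071],[0,0,0],1]
    - [[0.13,-0.011,-0.071],[0,0,0],1]
    - [[0.141,-0.011,-0.071],[0,0,0],1]
    - [[0.141,-0.011,-0.071],[0,0,0],1]
    - [[0.141,-0.011,-0.071],[0,0,0],1]

```text
t: 2.4
position: [549.7, 151.0, 116.3]
eef_rot: [[0.002, 1.0, -0.0], [0.0, -0.0, -1.0], [-1.0, 0.002, -0.0]]
contact_force: [0.7, -0.2, 0.0]
finger_gap: 85.4
```

```bash
python3 - <<'E'
from h import *
s=bot.observe();print(s["t"],s["position"],s["torque"],s["contact_force"],s["joint_positions"])
p=eyes.read_camera("wrist");save(p,"w3.png",None,1.5)
p=eyes.read_camera("side");save(p,"s3.png",(150,180,330,330),4)
E
```

```text
2.4 [549.73717443 151.04807533 116.3318053 ] [ 0.03735241 -0.02364858 -0.05279385] [ 0.70581845 -0.21803419  0.02420427] [9.96851908e+00 4.44288944e+00 1.11614678e+02 1.10134915e-03
 6.38544053e+01 9.97393467e+00]
```

View pics/w3.png

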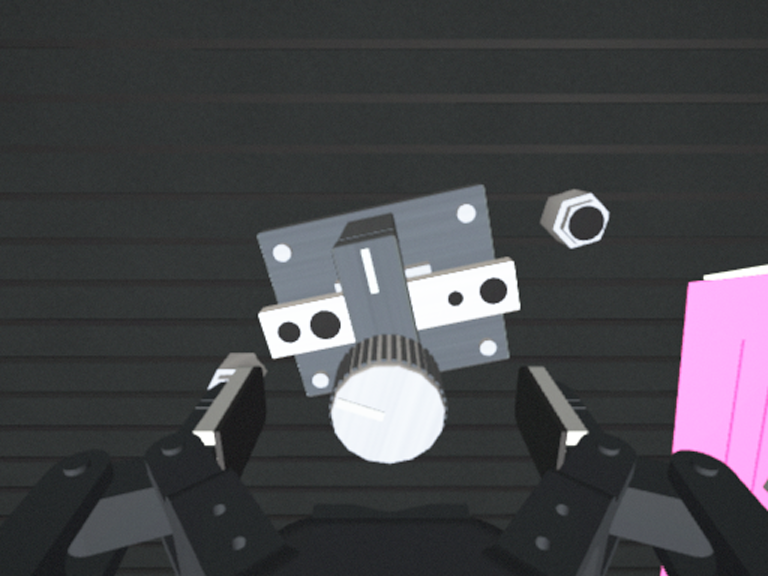

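View pics/s3.png

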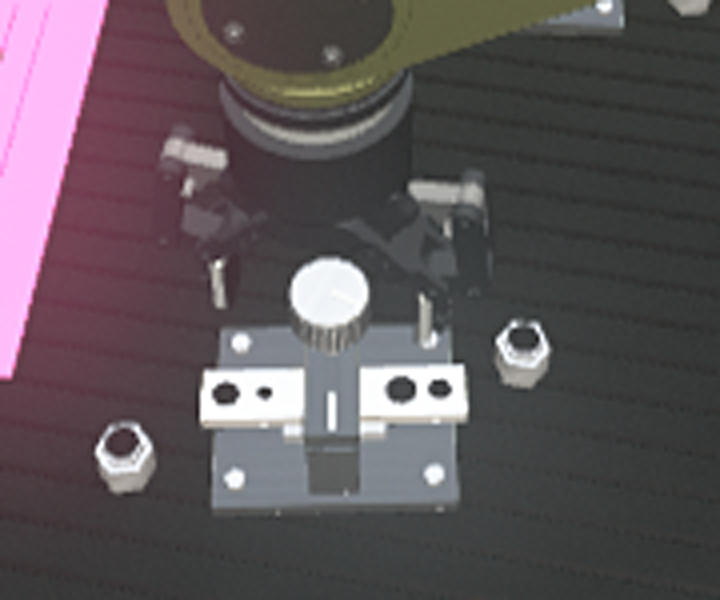

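```bash
python3 - <<'E'
from h import *
s=bot.observe()
p=eyes.read_camera("wrist");T=wpose(p,s)
for uv in [(388/1.5,412/1.5)]: print(ray(p,uv,119,T))
E
```

```text
[549.27174401 152.74353225 119.        ]
```

Emit:
jog_arm:
  motion:
    - [[0,0,0],[0,0,0],0.7]
    - [[0,0,0],[0,0,0],0.5]
    - [[0,0,0],[0,0,0],0.4]
    - [[0,0,0],[0,0,0],0.3]
    - [[0,0,0],[0,0,0],0.2]
    - [[0,0,0],[0,0,0],0.2]
    - [[0,0,0],[0,0,0],0.2]
    - [[0,0,0],[0,0,0],0.2]
  newtons: 50

```text
t: 3.35
position: [549.0, 151.0, 115.7]
eef_rot: [[-0.0, 1.0, -0.0], [0.0, -0.0, -1.0], [-1.0, -0.0, -0.0]]
contact_force: [-3.3, -0.0, 6.1]
finger_gap: 34.8
```

```bash
python3 - <<'E'
from h import *
s=bot.observe();print(s["t"],s["position"],s["torque"],s["contact_force"],s["finger_gap"])
p=eyes.read_camera("wrist");save(p,"w4.png",None,1.5)
E
```

```text
3.35 [548.99814983 150.98744028 115.71970295] [-0.03182652  0.48885269 -0.01858011] [-3.32787222 -0.04869567  6.07436851] 34.84492850510766
```

View pics/w4.png

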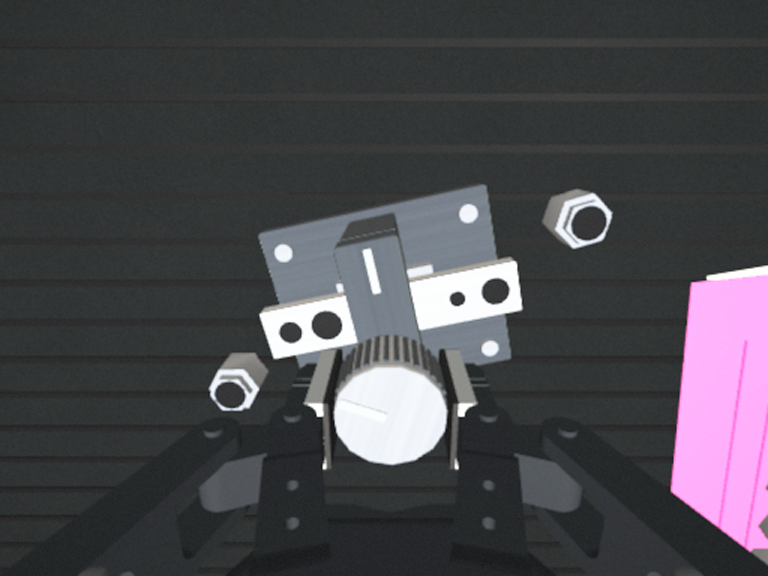

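The head (390,413) sits squarely between the pads. I'll turn clockwise 0.8 rad and check the sense and torque.

Emit:
jog_arm:
  motion:
    - [[0,0,0],[0.08,0,0],0.2]
    - [[0,0,0],[0.18,0,0],0.2]
    - [[0,0,0],[0.28,0,0],0.2]
    - [[0,0,0],[0.38,0,0],0.2]
    - [[0,0,0],[0.48,0,0],0.2]
    - [[0,0,0],[0.58,0,0],0.2]
    - [[0,0,0],[0.68,0,0],0.2]
    - [[0,0,0],[0.76,0,0],0.2]
    - [[0,0,0],[0.8,0,0],0.2]
    - [[0,0,0],[0.8,0,0],0.2]
    - [[0,0,0],[0.8,0,0],0.2]

```text
t: 4.5
position: [549.6, 150.8, 115.7]
eef_rot: [[0.002, 0.697, -0.717], [-0.0, -0.717, -0.697], [-1.0, 0.001, -0.001]]
contact_force: [0.4, -1.4, 3.7]
finger_gap: 34.8
```

```bash
python3 - <<'E'
from h import *
s=bot.observe();print(s["t"],s["position"],s["torque"],s["contact_force"],s["finger_gap"],s["joint_positions"])
p=eyes.read_camera("wrist");save(p,"w5.png",None,1.5)
E
```

```text
4.5 [549.59380767 150.76615886 115.71602456] [-0.29675272 -0.04066839 -0.0344785 ] [ 0.37373459 -1.43935509  3.68696823] 34.75598615789772 [ 9.95811125e+00  4.46514516e+00  1.11657274e+02 -3.70797425e-02
  6.37956453e+01  5.57619775e+01]
```

View pics/w5.png

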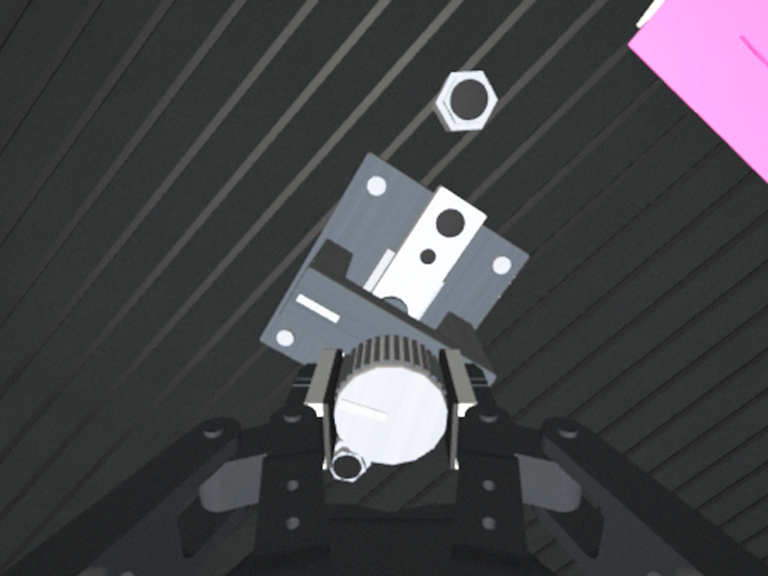

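The line turns with the gripper with no slip. About 13° remains to the mark and torque is at the free-friction level. I'll continue in smaller steps.

Emit:
jog_arm:
  motion:
    - [[0,0,0],[0.08,0,0],0.2]
    - [[0,0,0],[0.15,0,0],0.2]
    - [[0,0,0],[0.2,0,0],0.2]
    - [[0,0,0],[0.2,0,0],0.2]
    - [[0,0,0],[0.2,0,0],0.2]

```text
t: 5.05
position: [549.7, 150.6, 115.8]
eef_rot: [[0.002, 0.541, -0.841], [-0.001, -0.841, -0.541], [-1.0, 0.001, -0.001]]
contact_force: [2.1, -3.7, 4.0]
finger_gap: 34.4
```

```bash
python3 - <<'E'
from h import *
for i in range(3):
  s=bot.observe();print(s["t"],s["torque"],s["joint_positions"][5]); eyes.read_camera("side")
E
```

```text
5.05 [-0.59594251 -0.31687523 -0.01247985] 67.19497510580847
5.1 [-0.60923541 -0.3687038  -0.00218706] 67.20586703077302
5.15 [-0.6454047  -0.45542989  0.03106571] 67.21559826181027
```

Emit:
jog_arm:
  motion:
    - [[0,0,0],[0.05,0,0],0.2]
    - [[0,0,0],[0.1,0,0],0.2]
    - [[0,0,0],[0.1,0,0],0.2]
    - [[0,0,0],[0.1,0,0],0.2]

```text
t: 5.6
position: [549.7, 150.6, 115.7]
eef_rot: [[0.002, 0.454, -0.891], [-0.001, -0.891, -0.454], [-1.0, 0.002, -0.001]]
contact_force: [4.0, -4.4, 4.1]
finger_gap: 34.6
```

```bash
python3 - <<'E'
from h import *
for i in range(4):
  s=bot.observe();print(s["t"],s["torque"],s["joint_positions"][5]);p=eyes.read_camera("wrist")
save(p,"w6.png",None,1.5)
E
```

```text
5.6 [-0.71765571 -0.46231308  0.06864378] 72.96594493696732
5.65 [-0.75648315 -0.49761541  0.06584326] 72.96395006333861
5.7 [-0.68221023 -0.41989366  0.05139077] 72.96492051773315
5.75 [-0.73560042 -0.48545743 -0.0613984 ] 72.96490729770252
```

View pics/w6.png

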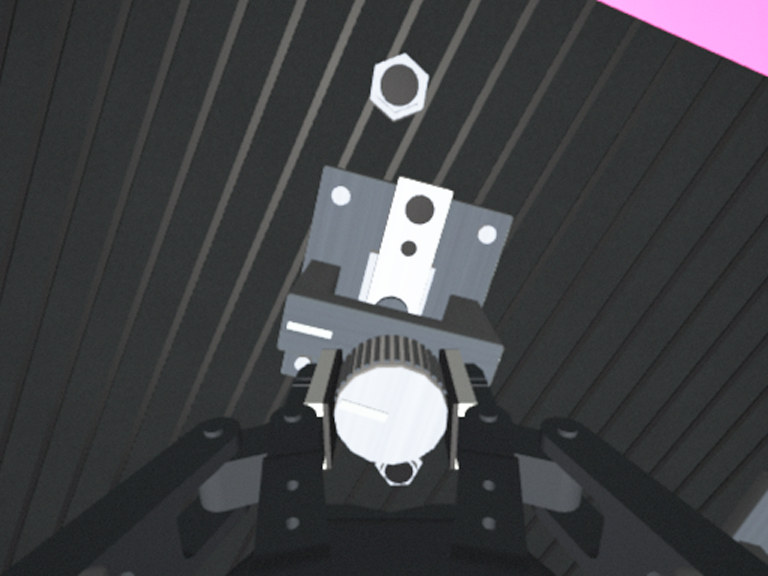

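The line is now about parallel to the mark, so it should be near seating. I'll continue in 0.1 rad steps, watching the torque about z.

Emit:
jog_arm:
  motion:
    - [[0,0,0],[0.05,0,0],0.2]
    - [[0,0,0],[0.1,0,0],0.2]
    - [[0,0,0],[0.1,0,0],0.2]
    - [[0,0,0],[0.1,0,0],0.2]

```text
t: 6.2
position: [549.7, 150.5, 115.8]
eef_rot: [[0.002, 0.363, -0.932], [-0.001, -0.932, -0.363], [-1.0, 0.002, -0.001]]
contact_force: [4.3, -5.6, 4.4]
finger_gap: 34.8
```

```bash
python3 - <<'E'
from h import *
for i in range(6):
  s=bot.observe();print(s["t"],s["torque"],s["joint_positions"][5],s["tau"][5]);p=eyes.read_camera("wrist")
save(p,"w7.png",None,1.5)
E
```

```text
6.2 [-0.76286549 -0.56298272  0.16993385] 78.67679052090037 0.1473880698904395
6.25 [-0.77304348 -0.53499444  0.14228381] 78.67568251403847 0.14222615864127874
6.3 [-0.78548013 -0.52856629  0.10673757] 78.67618728259828 0.14176733326166868
6.35 [-0.75704263 -0.48767579  0.12125203] 78.6751863066985 0.1420382782816887
6.4 [-0.80188546 -0.52750208  0.13418272] 78.67522689884312 0.14213237911462784
6.45 [-0.76225885 -0.51723684  0.13047658] 78.6757013302689 0.14225374907255173
```

Emit:
jog_arm:
  motion:
    - [[0,0,0],[0.05,0,0],0.2]
    - [[0,0,0],[0.1,0,0],0.2]
    - [[0,0,0],[0.1,0,0],0.2]
    - [[0,0,0],[0.1,0,0],0.2]

```text
t: 6.9
position: [549.8, 150.4, 115.7]
eef_rot: [[0.002, 0.269, -0.963], [-0.001, -0.963, -0.269], [-1.0, 0.002, -0.002]]
contact_force: [4.0, -4.9, 3.6]
finger_gap: 34.7
```

```bash
python3 - <<'E'
from h import *
for i in range(6):
  s=bot.observe();print(s["t"],s["torque"],s["joint_positions"][5],s["tau"][5]);p=eyes.read_camera("wrist")
save(p,"w8.png",None,1.5)
E
```

```text
6.9 [-0.79490704 -0.55637088  0.27555474] 84.38714680499072 0.26317927055060863
6.95 [-0.75302739 -0.52725457  0.20010985] 84.3874766466624 0.2580263279378414
7.0 [-0.77122599 -0.50071245  0.25044275] 84.38754006749534 0.25760672986507416
7.05 [-0.80945908 -0.52199642  0.24630582] 84.38818033172187 0.2578733302652836
7.1 [-0.80997384 -0.54826331  0.24315264] 84.38974039881654 0.2580289263278246
7.15 [-0.77112907 -0.53404264  0.29450859] 84.38673358720351 0.2580428123474121
```

View pics/w8.png

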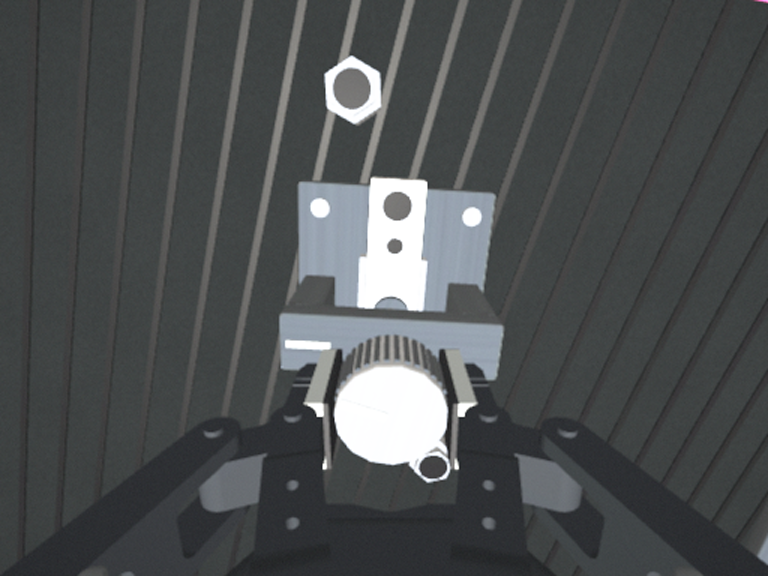

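Torque rises 0.115 N m over 0.1 rad, matching the 1.1 N m/rad after seating. Strain is about 0.2 rad, so the screw is seated and I stop here. Release and lift.

Emit:
jog_arm:
  motion:
    - [[0,0,0],[0,0,0],0.5]
    - [[0,0,0],[0,0,0],0.8]
    - [[0,0,0],[0,0,0],1]
    - [[0,0,0],[0,0,0],1]
    - [[0,0,0],[0,0,0],1]
    - [[0,0,0],[0,0,0],1]
    - [[-0.02,0,0],[0,0,0],1]
    - [[-0.05,0,0],[0,0,0],1]
    - [[-0.08,0,0],[0,0,0],1]
    - [[-0.11,0,0],[0,0,0],1]
    - [[-0.13,0,0],[0,0,0],1]
    - [[-0.14,0,0],[0,0,0],1]
    - [[-0.14,0,0],[0,0,0],1]
    - [[-0.14,0,0],[0,0,0],1]

```text
t: 8.6
position: [548.5, 150.9, 254.1]
eef_rot: [[-0.002, 0.267, -0.964], [-0.0, -0.964, -0.267], [-1.0, -0.0, 0.002]]
contact_force: [-0.4, 0.6, 0.1]
finger_gap: 84.9
```

```bash
python3 - <<'E'
from h import *
s=bot.observe();print(s["t"],s["position"],s["torque"],s["contact_force"],s["finger_gap"])
p=eyes.read_camera("wrist");d=search_frame(p,"clamp_screw_head");print(d[:1])
u,v=map(int,d[0]["point"]);save(p,"w9.png",(max(u-60,0),max(v-90,0),u+60,min(384,v+40)),5)
p=eyes.read_camera("scene");save(p,"sc9.png",None,1.5)
E
```

```text
8.6 [548.50230887 150.86415156 254.06368916] [-0.02503658 -0.00627648  0.01715766] [-0.35043732  0.64970644  0.11813703] 84.9063821964704
[{'point': [260.3, 186.1], 'conf': 0.76}]
```

View pics/w9.png

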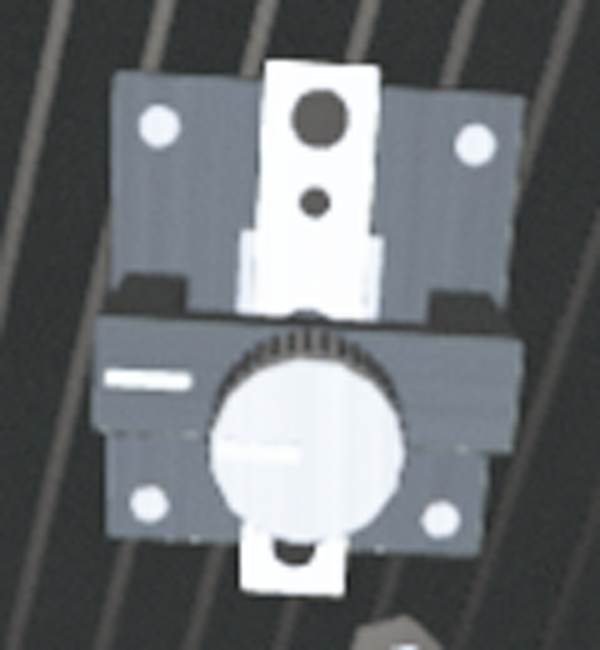

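View pics/sc9.png

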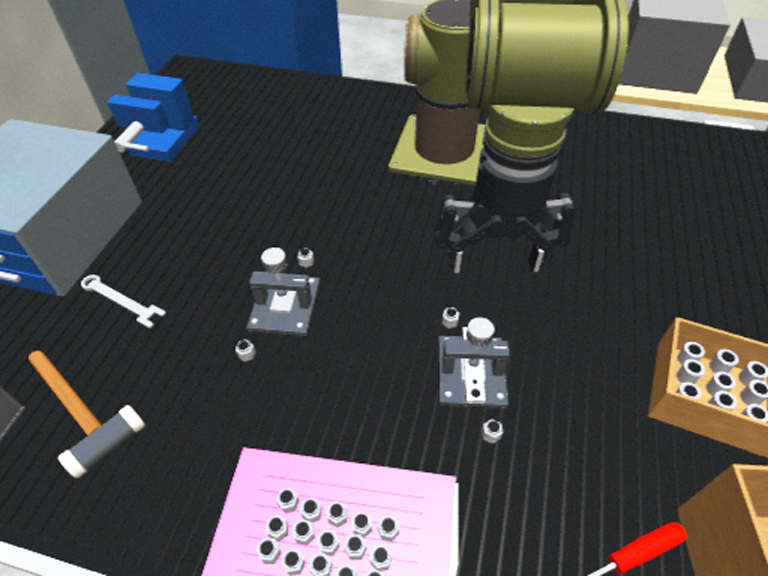

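The white line on the head, (215,450)→(300,457), is parallel to the bridge mark at (105,378)→(190,381). The gripper is clear and the empty clamp is untouched.

```bash
python3 -c "
from bench import bot
print(bot.job_done())"
```

```text
the job is handed in; nothing more can be done
None
```

I turned the thumbscrew of the clamp holding the plate (at about x 549, y 151 mm) clockwise until it seated, then let go and lifted clear. The job was handed in about 9 s into the 32 s allowed.

- **Turn:** the head went about 74° (1.3 rad) in total, against the roughly 58° I had measured to the mark. It did not slip in the grip.
- **Seating:** torque about the screw axis stayed near zero at first. It then rose from about 0.13 to 0.25 N m over the last 0.1 rad, which matches the stated 1.1 N m per rad. I stopped there, at an estimated 0.2 rad past seating, well under the 0.6 limit.
- **After release:** the white line on the head sits parallel to the bridge mark to within a few degrees. The gripper is open about 140 mm above the grip position, and the wrist force is back to about zero.
- **Empty clamp:** I never approached it. I did not measure its mark again afterwards.
- **Disagreements:** the position estimates for the head differed by up to about 4 mm between the cameras, but the grasp still came out centred. While gripped there was a sideways load of about 7 N and 0.95 N m at the wrist, which went away on release.

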